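# Fit the red stop button into the control station

### The job

Take the red mushroom stop button out of the blue kit block and fit it in the empty hole of the steel front plate of the push-button station: feel for the hole lightly with the end of the barrel, then press it straight in past its spring clips until the yellow bezel sits flush on the plate, and let go. Work gently, with light hand pressure on the station (20 N is plenty), and leave the other two operators standing in the kit block.

Things in the scene. Friction and masses are not known exactly. Their poses are not given: they have to be found in the camera images.
- stop_button: Part to fit: red mushroom push-button, 62 mm tall, about 65 g, upright in a bore of the kit block, its bezel on the block's top face. Origin at the centre of the barrel's foot, z up to the head; round, yaw is free. From the foot: black barrel 22 mm dia, square-ended, no chamfer, z 0-26 mm; yellow bezel 32 mm dia, z 26-35; black neck 24 mm dia, z 35-41; red head 40 mm dia above.
- stop_head (a point): The place to grip the stop button: middle of the straight sides of its red head, 49 mm above the barrel's foot. The sides are 40 mm in diameter and run from 41 to 57 mm above the foot, with a shallow dome on top to 62 mm.
- kit_block: Fixed blue plastic block, 210 mm long (its x), 80 mm wide (its y), 36 mm high; origin at the centre of its underside. Three 24 mm bores along its x at -65, 0 and +65 mm hold the stop button and two other operators in any order; their feet stand 10 mm above its underside. Lift straight up.
- station: Fixed push-button station: cream steel box 180 mm long (its x), 110 wide (its y), on a plywood board 260 x 180 x 12 mm. Origin at the centre of the board's underside. On top a level steel plate 172 x 104 mm, its face 90 mm above the origin. A green button is already fitted at x = +42 mm, 12 mm proud; the empty hole is at the -x end. Corner screw heads stand 2 mm above the plate.
- cutout (a point): Nominal centre of the empty hole, level with the plate's face: x -42 mm, y 0 in the station's frame. The plate has slotted fixings and was screwed down out of true, so the hole's true centre lies 2 to 5 mm from this point; search the whole 5 mm round it by feel. Hole: round, vertical, 23.5 mm in diameter (1.5 mm wider than the barrel), sharp-edged, no chamfer.
- collar (a point): Nominal centre of the hole's closed bottom, 34 mm below the plate's face: plate and black mounting collar are bored as one blind hole. From about 10 mm down two opposed spring clips rub on the barrel with some 4 to 10 N and hold it wherever it is left. Fully home, the bezel lies on the plate and the barrel's foot is 26 mm below the plate's face, 8 mm above this point.
- reset_button: Bystander: steel-bezelled flush push-button with a white cap, 39 mm tall, bezel 32 mm in diameter, in a bore of the kit block; origin at the foot of its barrel. Leave it there.
- selector: Bystander: steel-bezelled selector switch with a black bar knob, 51 mm tall, bezel 32 mm in diameter, in a bore of the kit block; origin at the foot of its barrel. Leave it there.
Things that resemble listed ones, but are neither listed nor needed, are in the scene too. Leave any pink look-alike of the kit_block alone.

How it is judged:
On the way, in this order (a step that is already met when the one before it is completed fails the run):
1. the stop button is lifted out of the kit block (z of stop_button in the frame of kit_block above 0.045 m), for 0.1 s.
2. the foot of the barrel has found the hole and is at least 4 mm down in it (horizontal distance between stop_button and cutout below 0.009 m and z of stop_button in the frame of station below 0.086 m and angle between stop_button's own z axis and vertical below 0.15 rad), for 0.1 s.
At the end, for the whole second after the job is handed in: The stop button is in the station's empty hole (within 9 mm of the nominal cutout), upright within 0.05 rad, bezel flush on the plate with a gap under 2 mm, at rest and released; the other two operators are within 20 mm of where they stood (horizontal distance between stop_button and cutout below 0.009 m and z of stop_button in the frame of station below 0.066 m and angle between stop_button's own z axis and vertical below 0.05 rad and linear speed of stop_button below 0.01 m/s and contact force between the fingers and stop_button below 0.1 N and distance of each of reset_button, selector from where it was at the start of the episode below 0.02 m); the robot touches nothing.
It fails at once if the stop button or the gripper bears on the station with more than 50 N in all, the side grip of hole and clips included (contact force between any of stop_button, the arm, the fingers and station above 50 N).
It fails at once if another operator is pulled out of the kit block or knocked over (distance of any of reset_button, selector from where it was at the start of the episode above 0.03 m or angle between any of reset_button, selector's own z axis and vertical above 0.4 rad).
It also fails if it takes over 72 s, if anything falls off the work surface, if the arm or the gripper's body presses on something with over 40 N, if the wrist force passes 120 N, or if a joint passes its speed limit or range.

### The arm

A 7-joint arm with a two-finger parallel gripper is mounted at the origin on the work surface. World frame = base frame: x ahead of the robot, y to its left, z up, the work surface at z = 0. Lengths are in m, angles in rad, forces in N, time in s.
With the tool pointing down it reaches from about 0.375 to 0.925 m from the base axis. Payload 3.1 kg.
Tool frame: the origin (TCP) lies on the centre line of the jaws, within the pads' length; the fingertips stand 17 mm ahead of it and the grasp point (between the pads) lies 2 mm behind it; z points along the fingers, y is the line along which they close (so a half turn about z gives the same grasp; the last joint's range is limited). The gripper opens to 85 mm and grips with 20 to 120 N. Pads are 22 mm wide; open, the fingers measure 114 mm over their backs; the gripper's body (76 mm by 85 mm) begins 54 mm behind the grasp point. The pads swing forward as they close: fully open they stand 13 mm farther back than shut.
Start: joints at [1.021, 0.383, 0.044, 1.598, -0.018, 1.161, -0.05], TCP at [0.284, -0.585, 0.248] pointing down, gripper open.
Joint ranges: [-2.61, 2.61], [-0.41, 2.15], [-1.48, 1.57], [0, 2.5], [-1.57, 4.71], [0.05, 1.97], [-2.85, 2.85]. Speed limits (rad/s): [2.79, 2.79, 3.14, 3.14, 3.14, 3.14, 3.14].

### API

Orientations are given as a rotation vector (axis times angle).
In Python, from rig import telemetry, viewer, ticket gives the robot as it stands. The module is installed in compiled form; this text tells all that it offers.
- The arm moves only by the shell command python3 -m handwheel 'ROWS' [FORCE]. ROWS is JSON, a list of rows, each a list of 5 numbers: the finger opening in mm, from 0 to 85.4, then the shift along the tool's x, y, z in mm, then the turn about the tool's z in degrees. In form: [[grip, x, y, z, turn], ...]. A call has 1 to 20 rows; each row shifts and turns the commanded pose from where the row before left it, along the tool's axes as they then stand; what a row does not reach is not made up. A row lasts 1/12 s, in which the tool goes at most 41.7 mm and 7.16 degrees, less where a joint would pass 70% of its speed; a pose out of reach is approached as far as the arm can. A call is refused whole if a number of a shift passes 41.7 or a number of a turn 7.16, either way. A call with a gripper value outside its range is refused whole. The fingers move at their own pace and stop on an object; FORCE is the grip in N (left out, the last holds). Time passes only in rows, so rows that do not move let the fingers close. It gives the time, the measured TCP pose, the force, the opening and the grip force at its end, in the units of the state.
- telemetry.get_state(): the state, without advancing time (a new reading comes with each control period).
- viewer.capture(name): name is "side" or "top"; returns a dict with "image" (480x640x3 uint8, red, green, blue), "mtx" (3x3 intrinsics, pixels), "extrinsics" (4x4, takes a point from world to camera coordinates). Camera axes: x right, y down, z forward; pixel columns grow to the right and rows downward; lengths in m; the calibration is good to about 2 mm. A picture is of the moment at which its call begins. There is no depth.
- ticket.hand_in(): hands the job in; it is judged then, once.
The state is a dict: "t": time; "joint_pos": joint angles; "qvel": joint speeds; "joint_torque": joint torques, N m; "tcp_pos": TCP position; "tool_rot": TCP orientation; "force": force on the tool from outside, world axes, zero at the start; "moment": the same for the moment, N m; "gripper_width": finger opening in m; "grip_force": force on a finger pad.
Only numpy, scipy, OpenCV 4.12 (cv2) and the standard library are available. Lean on these libraries where they do the work, as an engineer would, in place of code of your own. Each camera call takes 0.05 s, during which the arm holds its last target. There are 200 camera calls.

## Working session

There is one attempt and no reset: what is moved stays moved. The work goes in short steps, Python scripts to look and compute and a shell command to move; the robot and the scene stay as the last step left them, time stands still between calls to the robot, and variables do not carry over. Pictures are saved under pics/ and viewed, at most 10 in all, crops included, and the job is handed in when it is done.

```bash
mkdir -p pics
python3 - <<'E'
from rig import telemetry, viewer
import cv2,numpy as np
for n in("side","top"):
    c=viewer.capture(n); cv2.imwrite(f"pics/{n}0.png",c["image"][:,:,::-1]); print(n,c["mtx"].tolist(),np.round(c["extrinsics"],4).tolist())
s=telemetry.get_state(); print(s)
E
```

```text
side [[529.2628721431671, 0.0, 322.45947906496804], [0.0, 529.2628721431671, 251.81292657875858], [0.0, 0.0, 1.0]] [[-0.9973, -0.0732, 0.0099, 0.4693], [-0.05, 0.5704, -0.8198, 0.1013], [0.0543, -0.8181, -0.5725, 0.8147], [0.0, 0.0, 0.0, 1.0]]
top [[600.8604787847189, 0.0, 321.5106883953504], [0.0, 600.8604787847189, 243.45684790204015], [0.0, 0.0, 1.0]] [[-0.0093, -0.9999, -0.0089, -0.0431], [-0.985, 0.0107, -0.1724, 0.4762], [0.1725, 0.0071, -0.985, 0.934], [0.0, 0.0, 0.0, 1.0]]
{'t': 0.1, 'joint_pos': array([ 1.02119513,  0.38379134,  0.04377761,  1.59941893, -0.0179005 ,
        1.1612291 , -0.04991567]), 'qvel': array([ 0.00076873, -0.00107034,  0.00057481, -0.00434066, -0.00098741,
        0.0006538 , -0.00026096]), 'joint_torque': array([ 2.80460881e-03, -4.34727752e+01,  1.02914527e+00, -2.50456595e+01,
        1.09129489e-02,  5.45775576e-03, -9.59376621e-06]), 'tcp_pos': array([ 0.28345393, -0.58402067,  0.24698628]), 'tool_rot': array([-3.05942523e+00, -7.03318516e-01,  1.02743575e-03]), 'force': array([ 0.48380786, -0.24502355,  0.21546158]), 'moment': array([0.06227062, 0.03018886, 0.05330435]), 'grip_force': 0.0, 'gripper_width': 0.08559933366223375}
```

View pics/top0.png

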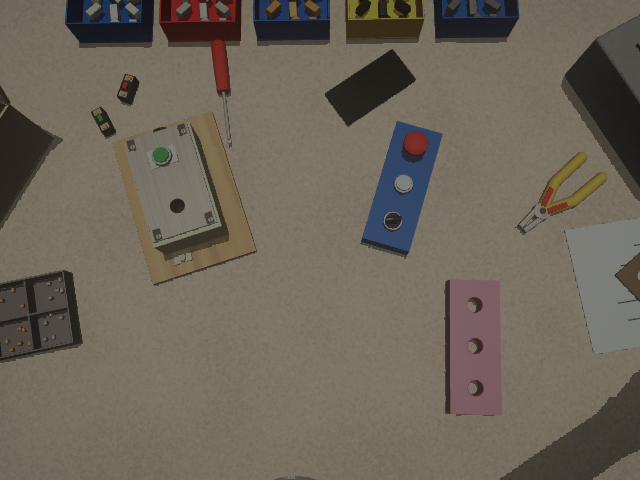

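View pics/side0.png

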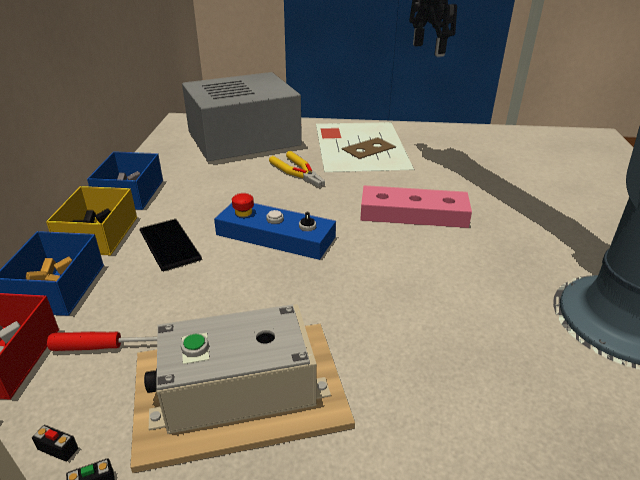

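Top view: the blue kit block spans about (362..442, 122..253), with the red mushroom at (416,143), the white reset at (403,184) and the selector at (393,221). The empty hole is at (177,206), with the green button at (161,156). The pink block at (474,347) is the decoy. Other red things are the screwdriver (221,65) and the red tray (200,18). Only (416,143) is a round red head in the blue block, and I'll confirm it in an enlarged crop.

Run:
```python
import cv2,numpy as np
t=cv2.imread("pics/top0.png");s=cv2.imread("pics/side0.png")
def cr(im,u,v,w=50,h=37):return cv2.resize(im[v-h:v+h+1,u-w:u+w],(400,300),interpolation=cv2.INTER_CUBIC)
o=np.vstack([np.hstack([cr(t,416,143),cr(t,177,206)]),np.hstack([cr(s,243,207),cr(s,265,337)])])
o=cv2.convertScaleAbs(o,alpha=1.5)
cv2.imwrite("pics/crop1.png",o)
```

```text
(no output)
```

View pics/crop1.png

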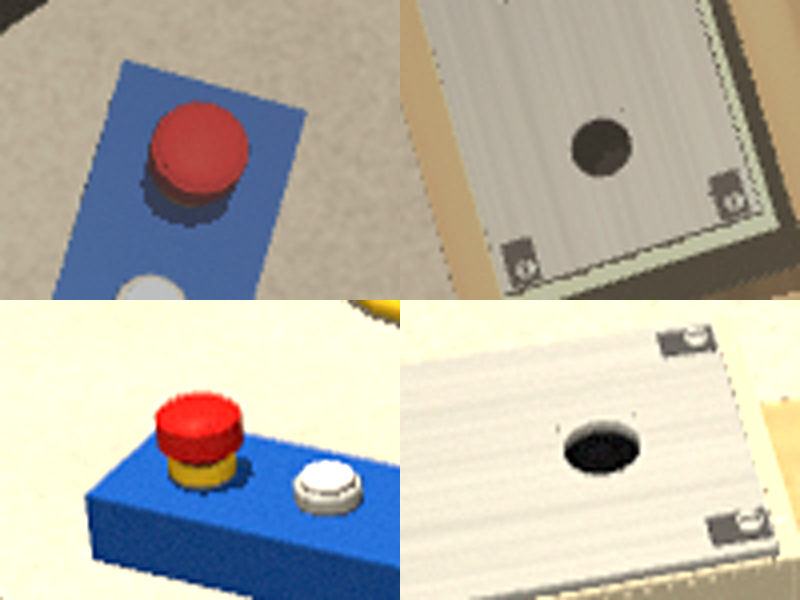

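The crop confirms it: red head over a yellow bezel, standing in the blue block. The head's centre is at top (416,143) and side (243,201.5). The hole's centre is at top (177.5,205.8) and side (265.5,336.8).

```bash
cat > h.py <<'E'
import numpy as np
from rig import telemetry
from scipy.spatial.transform import Rotation as R
K={"side":np.array([[529.263,0,322.459],[0,529.263,251.813],[0,0,1]]),"top":np.array([[600.86,0,321.511],[0,600.86,243.457],[0,0,1]])}
E={"side":np.array([[-0.9973,-0.0732,0.0099,0.4693],[-0.05,0.5704,-0.8198,0.1013],[0.0543,-0.8181,-0.5725,0.8147]]),"top":np.array([[-0.0093,-0.9999,-0.0089,-0.0431],[-0.985,0.0107,-0.1724,0.4762],[0.1725,0.0071,-0.985,0.934]])}
def onz(cam,u,v,z):
    e=E[cam];d=e[:,:3].T@np.linalg.inv(K[cam])@[u,v,1];c=-e[:,:3].T@e[:,3]
    return c+d*(z-c[2])/d[2]
def st():
    s=telemetry.get_state();r=R.from_rotvec(s["tool_rot"]);return s,r
def to(p):
    s,r=st();return r.inv().apply(np.array(p)-s["tcp_pos"])*1000
E
python3 - <<'E'
from h import *
np.set_printoptions(precision=4,suppress=True)
print("head",onz("top",416,143,.065),onz("side",243,201.5,.061))
print("white",onz("top",403,184,.046))
print("sel",onz("top",393,221,.05))
print("hole",onz("top",177.5,205.8,.09),onz("side",265.5,336.8,.09))
print("green",onz("top",161,155,.102))
for p in[(113,140),(212,112),(256,250),(153,284)]:print("board",onz("top",*p,.012))
s,r=st();print(r.as_matrix())
E
```

```text
head [ 0.6359 -0.2034  0.065 ] [ 0.6325 -0.197   0.061 ]
white [ 0.5725 -0.1826  0.046 ]
sel [ 0.5098 -0.1639  0.05  ]
hole [0.5293 0.176  0.09  ] [0.5279 0.1796 0.09  ]
green [0.6083 0.2014 0.102 ]
board [0.6665 0.3113 0.012 ]
board [0.7154 0.1409 0.012 ]
board [0.471  0.0619 0.012 ]
board [0.4157 0.2321 0.012 ]
[[ 0.8996  0.4367 -0.0012]
 [ 0.4367 -0.8996  0.0022]
 [-0.0001 -0.0025 -1.    ]]
```

```bash
python3 -m handwheel '[[85,30,-12,5,0],[85,30,-12,5,0],[85,30,-12,5,0],[85,30,-12,5,0],[85,30,-12,5,0],[85,30,-12,5,0],[85,30,-12,5,0],[85,30,-12,5,0],[85,30,-12,5,0],[85,30,-12,5,0],[85,30,-12,5,0],[85,30,-12,5,0],[85,30,-12,5,0],[85,30,-12,5,0],[85,30,-12,5,0],[85,30,-12,5,0],[85,0,0,0,7],[85,0,0,0,7],[85,0,0,0,7],[85,0,0,0,0]]' 40
python3 - <<'E'
from h import *
s,r=st();print(s["joint_pos"],r.as_matrix(),to([.635,-.201,.15]))
E
```

```text
t: 1.77
tcp_pos: [0.6314, -0.2019, 0.1673]
tool_rot: [-3.139, -0.132, 0.003]
force: [-0.2, -1.6, -0.4]
gripper_width: 0.0849
grip_force: 0.0
[ 0.31091163  0.48577082 -0.08366357  1.62662148  0.04578217  1.03276868
 -1.27331234] [[ 9.96461518e-01  8.40334339e-02 -1.68074841e-03]
 [ 8.40337415e-02 -9.96462903e-01  1.13087204e-04]
 [-1.66530034e-03 -2.53926625e-04 -9.99998581e-01]] [ 3.6601556  -0.58074404 17.33975261]
```

```bash
python3 -m handwheel '[[75,3.5,-0.5,20,0],[75,0,0,20,0],[75,0,0,20,0],[75,0,0,0,0]]'
python3 - <<'E'
from h import *
from rig import viewer
import cv2
o=[]
s,r=st();p=s["tcp_pos"];print(p)
for n,w in(("top",(416,150)),("side",(243,190))):
    im=viewer.capture(n)["image"][:,:,::-1]
    u,v=w;o.append(cv2.resize(im[v-75:v+75,u-50:u+50],(400,600),interpolation=cv2.INTER_CUBIC))
cv2.imwrite("pics/c2.png",cv2.convertScaleAbs(np.hstack(o),alpha=1.4))
E
```

```text
t: 2.1
tcp_pos: [0.6311, -0.2007, 0.103]
tool_rot: [-3.135, -0.138, 0.015]
force: [-0.6, -0.2, -0.6]
gripper_width: 0.0752
grip_force: 0.0
[ 0.63111425 -0.20074565  0.10296881]
```

View pics/c2.png

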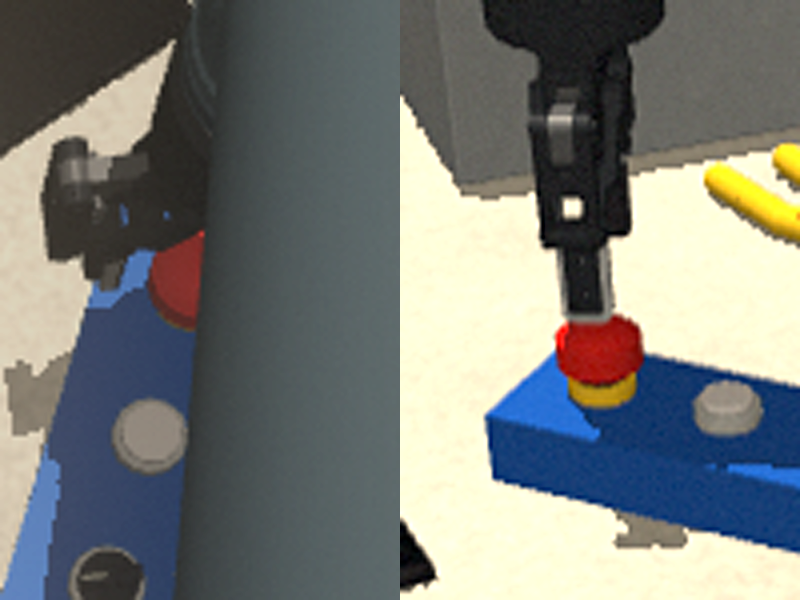

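The side view shows the near finger at crop x≈586 and the head at x≈600, so I'll compare that with the projected positions.

```bash
cat >> h.py <<'E'
def pj(cam,p):
    q=K[cam]@(E[cam][:,:3]@np.array(p)+E[cam][:,3]);return q[:2]/q[2]
E
python3 - <<'E'
from h import *
s,r=st();p=s["tcp_pos"];print(p,s["tool_rot"])
f=p+r.apply([0,-.043,.005]);print("near finger pred side u,v",pj("side",f),"seen u", 193+186/4)
for x,y in((.635,-.201),(.633,-.199),(.6359,-.2034)):print("head pred",pj("side",[x,y,.059]),pj("top",[x,y,.067]))
print(to([.635,-.201,.060]))
E
```

```text
[ 0.63406045 -0.20160648  0.10713931] [-3.13768163 -0.13627282  0.00448856]
near finger pred side u,v [238.10280741 191.68902815] seen u 239.5
head pred [242.1447911  201.32576116] [414.69367611 143.13478421]
head pred [243.00161025 201.90711434] [413.50530011 144.32702071]
head pred [241.92026412 200.66704701] [416.15232559 142.58756274]
[ 1.12126244 -0.47215031 47.13687756]
```

Corrected for the same offset, the head is at x≈0.635, so I'm descending and gripping.

```bash
python3 -m handwheel '[[75,1,-0.5,12,0],[75,0,0,12,0],[75,0,0,12,0],[75,0,0,9,0],[75,0,0,2,0],[75,0,0,0,0],[75,0,0,0,0]]'; python3 -m handwheel '[[36,0,0,0,0],[36,0,0,0,0],[36,0,0,0,0],[36,0,0,0,0],[36,0,0,0,0],[36,0,0,0,0],[36,0,0,0,0],[36,0,0,0,0]]' 45; python3 -c "
from h import *
print(to([.635,-.201,.06]),st()[0]['force'])"
```

```text
t: 2.78
tcp_pos: [0.6362, -0.2011, 0.061]
tool_rot: [-3.139, -0.134, 0.0]
force: [-0.1, 0.3, 0.0]
gripper_width: 0.0749
grip_force: 0.0
t: 3.45
tcp_pos: [0.6371, -0.2013, 0.0624]
tool_rot: [3.138, 0.134, 0.003]
force: [-0.3, 1.1, 5.3]
gripper_width: 0.0381
grip_force: 45.4
[-2.11090016 -0.47246516  2.36827143] [-0.33521628  1.14385984  5.28597405]
```

```bash
python3 -m handwheel '[[36,0,0,-5,0],[36,0,0,-8,0],[36,0,0,-15,0],[36,0,0,-20,0],[36,0,0,-20,0],[36,0,0,-20,0],[36,0,0,0,0],[36,0,0,0,0]]'
python3 - <<'E'
from h import *
from rig import viewer
import cv2
s,r=st();print(s["force"],s["moment"])
im=viewer.capture("side")["image"][:,:,::-1]
u,v=240,165;cv2.imwrite("pics/c3.png",cv2.convertScaleAbs(cv2.resize(im[v-60:v+60,u-60:u+60],(600,600),interpolation=cv2.INTER_CUBIC),alpha=1.4))
E
```

```text
t: 4.12
tcp_pos: [0.6369, -0.2009, 0.1514]
tool_rot: [3.138, 0.134, 0.004]
force: [-0.2, -0.2, -1.5]
gripper_width: 0.0384
grip_force: 46.0
[-0.21032788 -0.22070986 -1.53921042] [0.0572489  0.05702723 0.00658555]
```

View pics/c3.png

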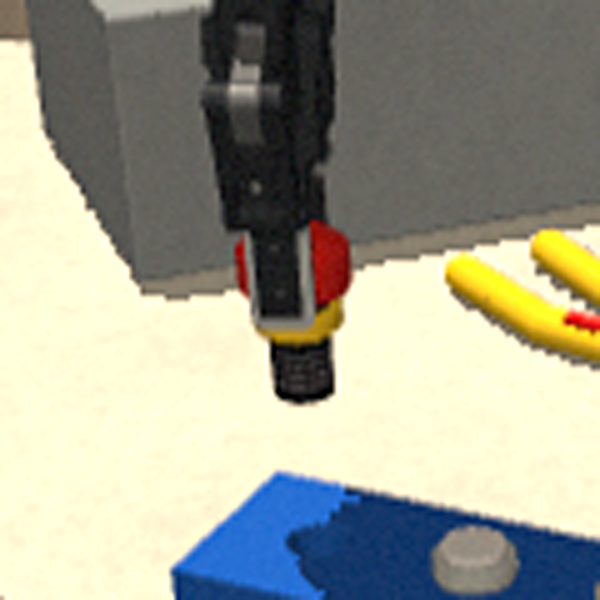

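Run:
```python
from h import *
s,r=st();p=s["tcp_pos"];print(p)
print(pj("side",p+[0,0,-.0034]),pj("side",p+[0,0,-.0524]),"seen head",180+295/5,105+262/5,"foot",180+303/5,105+392/5)
print("foot",onz("side",240.6,183.4,p[2]-.0524))
print(to([.529,.177,.16]),r.as_matrix())
```

```text
[ 0.63565706 -0.20060522  0.14952671]
[237.91240016 158.04777489] [240.12075352 182.99326347] seen head 239.0 157.4 foot 240.6 183.4
foot [ 0.63451186 -0.19910369  0.09712671]
[ -74.01188859 -385.34328748  -10.19349257] [[ 9.96343202e-01  8.54383599e-02 -7.14681933e-04]
 [ 8.54387531e-02 -9.96343279e-01  5.39095731e-04]
 [-6.66009085e-04 -5.98185900e-04 -9.99999599e-01]]
```

```bash
python3 -m handwheel '[[36,0,-10,-10,0],[36,-5,-25,-10,0],[36,-6,-30,0,0],[36,-6,-30,0,0],[36,-6,-30,0,0],[36,-6,-30,0,0],[36,-6,-30,0,0],[36,-6,-30,0,0],[36,-6,-30,0,0],[36,-6,-30,0,0],[36,-6,-30,0,0],[36,-6,-30,0,0],[36,-6,-30,0,0],[36,-3,-15,0,0],[36,0,-5,0,0],[36,0,0,0,0],[36,0,0,0,0],[36,0,0,0,0]]'
python3 - <<'E'
from h import *
s,r=st();print(s["tcp_pos"],to([.529,.1775,.1524]),s["force"],s["joint_pos"][6])
E
```

```text
t: 5.67
tcp_pos: [0.53, 0.1737, 0.1688]
tool_rot: [3.137, 0.129, -0.001]
force: [1.2, -0.1, -0.7]
gripper_width: 0.0385
grip_force: 46.0
[0.53003426 0.17370459 0.16884164] [-0.70470841 -3.89401991 16.43601218] [ 1.23174959 -0.1229515  -0.66380342] -1.9580634212538095
```

```bash
python3 -m handwheel '[[36,-0.5,-2,5,0],[36,-0.3,-2,5,0],[36,0,0,3,0],[36,0,0,0,0],[36,0,0,0,0],[36,0,0,0,0]]'
python3 - <<'E'
from h import *
from rig import viewer
import cv2
s,r=st();p=s["tcp_pos"];print(p,s["force"])
o=[]
for n,w in(("side",(265,325)),("top",(178,200))):
    im=viewer.capture(n)["image"][:,:,::-1]
    u,v=w;o.append(cv2.resize(im[v-60:v+60,u-40:u+40],(400,600),interpolation=cv2.INTER_CUBIC))
    print(n,"foot pred",pj(n,p-[0,0,.0524]))
cv2.imwrite("pics/c4.png",cv2.convertScaleAbs(np.hstack(o),alpha=1.3))
E
```

```text
t: 6.17
tcp_pos: [0.5286, 0.18, 0.1562]
tool_rot: [3.139, 0.134, -0.0]
force: [0.1, -0.7, -0.8]
gripper_width: 0.0388
grip_force: 46.0
[0.52858123 0.17997869 0.15621176] [ 0.12968911 -0.65707671 -0.82890225]
side foot pred [264.27285339 328.63939869]
top foot pred [172.69409601 204.17312127]
```

View pics/c4.png

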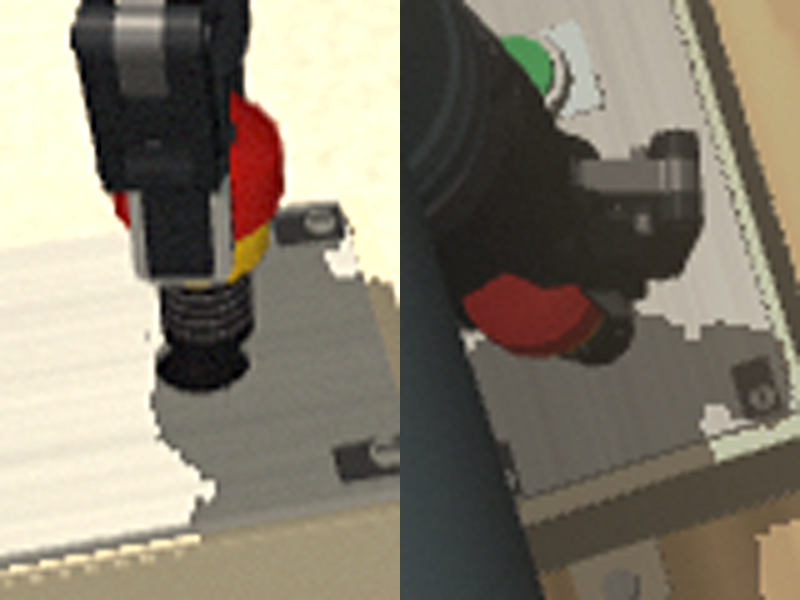

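The side crop shows the barrel at crop x≈206 just above the hole (centre about (202,359)), roughly aligned. I'll correct slightly and descend to feel.

```bash
python3 -m handwheel '[[36,0,0,3,0],[36,0,0,3,0],[36,0,0,2,0],[36,0,0,0,0],[36,0,0,0,0],[36,0,0,0,0]]'
python3 - <<'E'
from h import *
s,r=st();print(s["tcp_pos"],to([.529,.1775,.1424]),s["force"]); p=s["tcp_pos"];print(pj("side",p-[0,0,.0524]),pj("side",[p[0],p[1],.09]),pj("side",p-[0,0,.0524]+[.001,0,0]),pj("side",p-[0,0,.0524]+[0,.001,0]))
E
```

```text
t: 6.77
tcp_pos: [0.5285, 0.1802, 0.1482]
tool_rot: [-3.139, -0.134, 0.0]
force: [0.6, 0.2, -1.0]
gripper_width: 0.0385
grip_force: 46.0
[0.52847484 0.18015028 0.14822523] [0.29805554 2.68561884 5.82508959] [ 0.60060756  0.19150646 -0.99125254]
[264.68648572 333.59896562] [264.93807293 337.09747404] [263.86819331 333.55076901] [264.5521725  334.17491329]
```

```bash
python3 -m handwheel '[[36,1,2,1,0],[36,0,0,1,0],[36,0,0,1,0],[36,0,0,1,0],[36,0,0,0.5,0],[36,0,0,0.5,0],[36,0,0,0.5,0],[36,0,0,0,0],[36,0,0,0,0]]'
python3 - <<'E'
from h import *
s,r=st();print(s["tcp_pos"],to([.530,.178,.1424]),s["force"],s["moment"])
E
```

```text
t: 7.52
tcp_pos: [0.5297, 0.1783, 0.1428]
tool_rot: [-3.139, -0.134, 0.0]
force: [-0.6, -0.8, -1.2]
gripper_width: 0.0384
grip_force: 46.0
[0.52967619 0.17826771 0.14277967] [0.29980423 0.29436569 0.3796503 ] [-0.58280836 -0.81877666 -1.23227696] [ 0.01362363 -0.01508654  0.0162503 ]
```

```bash
python3 -m handwheel '[[36,0,0,0.5,0],[36,0,0,0.5,0],[36,0,0,0.5,0],[36,0,0,0.5,0],[36,0,0,0,0],[36,0,0,0,0]]'
python3 - <<'E'
from h import *
s,r=st();print(s["tcp_pos"],s["force"],s["moment"])
E
```

```text
t: 8.02
tcp_pos: [0.5299, 0.1781, 0.1407]
tool_rot: [3.139, 0.134, 0.001]
force: [1.3, -0.4, -0.5]
gripper_width: 0.0382
grip_force: 46.1
[0.52994584 0.17806985 0.14073608] [ 1.34467587 -0.38088661 -0.46499535] [-0.0667944  -0.17626134  0.01185336]
```

```bash
python3 -m handwheel '[[36,0,0,0.5,0],[36,0,0,0.5,0],[36,0,0,0.5,0],[36,0,0,0,0],[36,0,0,0,0]]'
python3 - <<'E'
from h import *
s,r=st();print(s["tcp_pos"],s["force"],s["moment"])
E
```

```text
t: 8.43
tcp_pos: [0.5298, 0.178, 0.1392]
tool_rot: [3.139, 0.134, 0.0]
force: [2.0, -1.0, -1.1]
gripper_width: 0.0383
grip_force: 46.1
[0.52981116 0.17801139 0.1391927 ] [ 1.96313835 -0.96624509 -1.05478105] [-0.12548913 -0.27884676  0.03374076]
```

The barrel is entering: no vertical force, only about 2 N of side touch from the -x side. I'll ease +x a little and go on.

```bash
python3 -m handwheel '[[36,0.5,0.1,0.5,0],[36,0,0,0.5,0],[36,0,0,0.5,0],[36,0,0,0.5,0],[36,0,0,0.5,0],[36,0,0,0.5,0],[36,0,0,0,0],[36,0,0,0,0]]'
python3 - <<'E'
from h import *
s,r=st();print(s["tcp_pos"],s["force"],s["moment"])
E
```

```text
t: 9.1
tcp_pos: [0.5301, 0.1782, 0.1362]
tool_rot: [3.139, 0.134, -0.0]
force: [1.2, -0.2, -0.3]
gripper_width: 0.0385
grip_force: 46.1
[0.53014173 0.17815394 0.13618931] [ 1.24360781 -0.20577069 -0.25870988] [-0.15855437 -0.19374287  0.03913444]
```

```bash
python3 -m handwheel '[[36,0.2,0,0.8,0],[36,0,0,0.8,0],[36,0,0,0.8,0],[36,0,0,0.8,0],[36,0,0,0.8,0],[36,0,0,0.8,0],[36,0,0,0.8,0],[36,0,0,0.8,0],[36,0,0,0,0]]' 70
python3 - <<'E'
from h import *
s,r=st();print(s["tcp_pos"],s["force"],s["moment"])
E
```

```text
t: 9.85
tcp_pos: [0.5305, 0.1779, 0.1299]
tool_rot: [3.138, 0.134, -0.0]
force: [0.3, -1.7, 0.3]
gripper_width: 0.0378
grip_force: 70.1
[0.53045516 0.17793275 0.12986639] [ 0.29175167 -1.74747782  0.34377545] [-0.30889861 -0.12035001  0.0792097 ]
```

```bash
python3 -m handwheel '[[36,0,0.2,0.8,0],[36,0,0,0.8,0],[36,0,0,0.8,0],[36,0,0,0.8,0],[36,0,0,0.8,0],[36,0,0,0.8,0],[36,0,0,0,0]]' 70
python3 - <<'E'
from h import *
s,r=st();print(s["tcp_pos"],s["force"],s["moment"])
E
```

```text
t: 10.43
tcp_pos: [0.5316, 0.178, 0.1268]
tool_rot: [-3.139, -0.133, -0.003]
force: [-0.5, -2.3, 7.8]
gripper_width: 0.0377
grip_force: 71.1
[0.53155326 0.17802731 0.12680831] [-0.52338267 -2.26153806  7.78573454] [-0.58154748  0.12852385 -0.09082789]
```

The clips resist with about 8 N, so I'm pressing on gently.

```bash
python3 -m handwheel '[[36,0,0.2,0.7,0],[36,0,0,0.7,0],[36,0,0,0.7,0],[36,0,0,0.7,0],[36,0,0,0,0]]' 90
python3 - <<'E'
from h import *
s,r=st();print(s["tcp_pos"],s["force"],s["moment"])
E
```

```text
t: 10.85
tcp_pos: [0.5316, 0.178, 0.1243]
tool_rot: [-3.138, -0.133, -0.004]
force: [-0.2, -2.2, 8.4]
gripper_width: 0.0377
grip_force: 77.8
[0.53163156 0.17798189 0.1243063 ] [-0.17611952 -2.22715369  8.40538315] [-0.55376802  0.24486981  0.01477587]
```

```bash
python3 -m handwheel '[[36,0,0.1,0.7,0],[36,0,0,0.7,0],[36,0,0,0.7,0],[36,0,0,0.7,0],[36,0,0,0.7,0],[36,0,0,0.7,0],[36,0,0,0.7,0],[36,0,0,0,0]]' 90
python3 - <<'E'
from h import *
s,r=st();print(s["tcp_pos"],s["force"],s["moment"])
E
```

```text
t: 11.52
tcp_pos: [0.5317, 0.178, 0.1195]
tool_rot: [-3.138, -0.134, -0.004]
force: [-1.3, -2.2, 9.2]
gripper_width: 0.0377
grip_force: 77.8
[0.53166011 0.17799075 0.11953189] [-1.3405312  -2.17623634  9.16666812] [-0.60586914  0.28364429 -0.00137451]
```

```bash
python3 -m handwheel '[[36,0,0,0.7,0],[36,0,0,0.7,0],[36,0,0,0.7,0],[36,0,0,0.5,0],[36,0,0,0,0]]'
python3 - <<'E'
from h import *
s,r=st();print(s["tcp_pos"],s["force"],s["moment"])
E
```

```text
t: 11.93
tcp_pos: [0.5316, 0.178, 0.1168]
tool_rot: [-3.138, -0.134, -0.004]
force: [-1.8, -2.7, 9.3]
gripper_width: 0.0378
grip_force: 77.8
[0.53161975 0.17797941 0.11684747] [-1.79048097 -2.69048527  9.29672333] [-0.57388717  0.25350382 -0.02201648]
```

Expected home is TCP z≈0.116, so I'm going on in small steps until the force rises.

```bash
python3 -m handwheel '[[36,0,0,0.5,0],[36,0,0,0.5,0],[36,0,0,0,0]]'; python3 -m handwheel '[[36,0,0,0.5,0],[36,0,0,0,0]]'
```

```text
t: 12.18
tcp_pos: [0.5316, 0.178, 0.1163]
tool_rot: [-3.139, -0.134, -0.003]
force: [-2.3, -2.7, 12.7]
gripper_width: 0.0375
grip_force: 77.9
t: 12.35
tcp_pos: [0.5316, 0.178, 0.1163]
tool_rot: [3.139, 0.134, 0.003]
force: [-3.6, -2.9, 15.4]
gripper_width: 0.0375
grip_force: 78.0
```

The force climbs while z holds at 0.1163, so the bezel is seated. I'll release now.

```bash
python3 -m handwheel '[[36,0,0,-0.5,0],[70,0,0,0,0],[70,0,0,0,0],[70,0,0,0,0],[70,0,0,0,0],[70,0,0,0,0]]' 20;  python3 -m handwheel '[[70,0,0,-5,0],[70,0,0,-10,0],[70,0,0,-20,0],[70,0,0,-30,0],[70,0,0,-30,0],[70,0,20,-20,0],[70,0,35,0,0],[70,0,35,0,0],[70,0,35,0,0],[70,0,35,0,0],[70,0,0,0,0],[70,0,0,0,0]]'
python3 - <<'E'
from rig import viewer
import cv2,numpy as np
o=[]
for n,w in(("side",(255,325)),("top",(178,195))):
    im=viewer.capture(n)["image"][:,:,::-1]
    u,v=w;o.append(cv2.resize(im[v-60:v+60,u-40:u+40],(400,600),interpolation=cv2.INTER_CUBIC))
cv2.imwrite("pics/c5.png",cv2.convertScaleAbs(np.hstack(o),alpha=1.3))
E
```

```text
t: 12.85
tcp_pos: [0.5299, 0.1779, 0.1132]
tool_rot: [-3.139, -0.135, 0.002]
force: [0.7, 0.0, -0.5]
gripper_width: 0.0702
grip_force: 0.0
t: 13.85
tcp_pos: [0.5444, 0.0146, 0.2298]
tool_rot: [3.138, 0.123, 0.002]
force: [0.2, 0.2, -0.2]
gripper_width: 0.0699
grip_force: 0.0
```

View pics/c5.png

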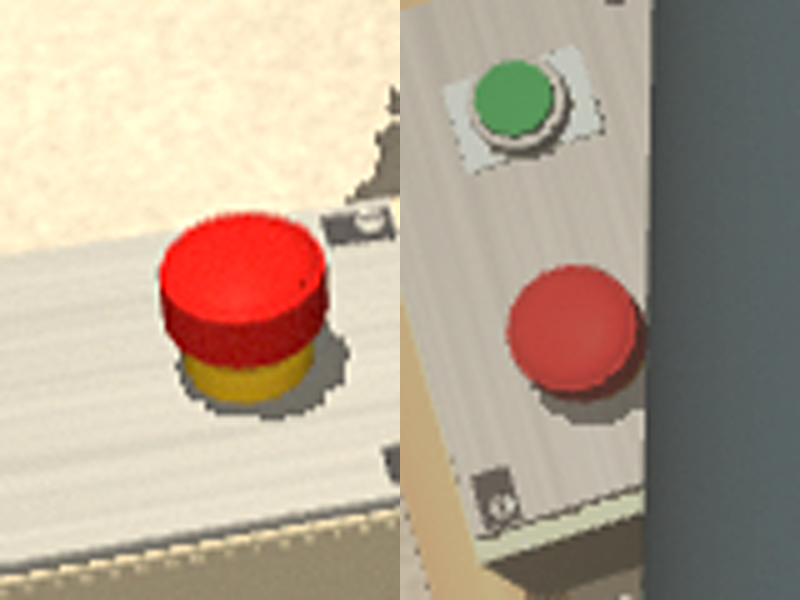

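The button stands upright at side crop (245,305), its yellow bezel on the plate, and the gripper is clear. Handing in.

```bash
python3 -c "
from rig import ticket
print(ticket.hand_in())"
```

```text
the job is handed in; nothing more can be done
None
```

The stop button is fitted in the station's hole, its bezel looks flush on the plate, and the gripper is clear. The job is handed in at about 14 s, with a highest reading of about 15 N pressing in; no verdict came back.

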